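# Sight a part in the inspection mirror and hold it there

## Task

Stand the hexagonal coupling nut upright on top of the narrow post and let go of it. Then take the tab on top of the round mirror and turn the mirror until the small camera at the end of its rig sees the nut in the middle of the mirror. The mirror springs back when released, so finish with the mirror still gripped, at that angle; leave the cup, the tin and the clamp where they are.

Things in the scene. Friction and masses are not known exactly. Their poses are not given: they have to be found in the camera images.
- coupling_nut: loose grey steel hexagonal coupling nut, about 0.09 kg, standing on the table on one end: 26 mm across flats, 30 mm across corners, 30 mm high; origin at the centre of its underside, z up; its x axis is square to a pair of flats (26 mm apart); corners on its y axis
- post: fixed steel post with a 72 mm round foot and a round flat head 24 mm across, top 105 mm above the table; stem 16 mm; origin at the centre of its underside
- post_top (a point): centre of the flat top of the post's head
- rig: fixed inspection rig: dark steel bed plate 300 x 75 x 8 mm with a round mirror on an upright pivot at the robot's end and a small grey box camera (62 x 44 x 44 mm, black lens) at the other, which looks along -x at the mirror's centre; origin on the mirror's pivot axis at table height, x axis along the plate from mirror to camera, z up; the plate runs from x = -45 to +255 mm
- pivot (a point): point on the mirror's upright pivot axis at the mirror's centre, 120 mm above the table (the height of the lens, and of the middle of the nut once it stands on the post)
- lens (a point): front of the camera's lens, 169 mm from the pivot along the rig's x axis, 120 mm above the table
- mirror (a joint): turn of the mirror (disc 72 mm across, 10 mm thick, glass towards the camera, top edge 156 mm up) about its upright pivot, rad, counterclockwise from above, stops at -1.2 and 1.2. At 0, its start, it faces the camera squarely; the camera's line of sight leaves it at twice this angle from the rig's x axis. A spring pulls it back to 0 with 0.1 N m per rad
- tab (a point): middle of the free part of the flat steel grip tab on top of the mirror, 178 mm above the table, within 1 mm of the pivot axis; x axis across the tab (8 mm thick), the way the mirror faces; y axis along its 30 mm width; it stands free from 156 to 198 mm above the table, turns with the mirror and can be pinched from above across its thickness
- sight (a point): the camera's line of sight after the mirror: origin at the mirror's centre, x axis along the reflected line of sight (level); nothing to be seen or touched there; it turns twice as far as the mirror
- slag_cup: bystander: dark open tin cup, 101 mm across, 45 mm high; origin at the centre of its underside
- tip_tin: bystander: flat round tin with lid, 65 mm across, 31 mm high; origin at the centre of its underside
- c_clamp: bystander: C-clamp lying flat, 122 x 161 x 22 mm; origin under its middle
Mind the look-alikes: they are no part of the job. Several things look just like the coupling_nut: the one meant starts farthest to the robot's right.

How it is judged:
By the outcome, as a careful person would: the job done as asked, in the order asked, and still so for the second after the job is handed in, while the arm keeps its last pose, push and grip.
It also fails if it takes over 54 s, if anything falls off the work surface, if the arm or the gripper's body presses on something with over 40 N, if the wrist force passes 120 N, or if a joint passes its speed limit or range.

## Robot

A 6-joint arm with a two-finger parallel gripper is mounted at the origin on a cart in front of the work surface, level with it; the furniture and walls round the work are solid. World frame = base frame: x ahead of the robot, y to its left, z up, the work surface at z = 0. Lengths are in m, angles in rad, forces in N, time in s.
With the tool pointing down it reaches from about 0.3 to 0.775 m from the base axis. Payload 14.6 kg.
Tool frame: the origin (TCP) lies at the very end of the fingers, on their centre line; the grasp point (between the pads) lies 19 mm behind it; z points along the fingers, y is the line along which they close (so a half turn about z gives the same grasp; the last joint's range is limited). The gripper opens to 94 mm and grips with 3 to 60 N. Pads are 16 mm wide; open, the fingers measure 119 mm over their backs; the gripper's body (75 mm by 177 mm) begins 78 mm behind the grasp point.
Start: joints at [-1.416, 0.3, 1.521, -0, 1.321, -0.067], TCP at [0.121, -0.537, 0.205] pointing down, gripper open.
Joint ranges: [-3.03, 3.03], [-0.79, 2.21], [0.23, 2.52], [-1.04, 4.18], [0, 3.07], [-2.55, 2.55]. Speed limits (rad/s): [2.22, 2.22, 2.57, 3.14, 3.14, 3.14].

## Interface

Orientations are given as [roll, pitch, yaw] about the fixed x, y, z axes, in that order (R = Rz(yaw) Ry(pitch) Rx(roll)).
In Python, from station import ctrl, camera, camera_info, finder gives the robot as it stands.
- The arm moves only by the tool carry_out, never from a script. Its argument "motion" is a list of rows, each a list of 2 entries, a list of its own where there are three numbers: the shift along the tool's x, y, z as a fraction of full scale, then the turn about the tool's z as a fraction of full scale. A call has 1 to 12 rows; each row is the pose to reach, as a shift and turn from the pose commanded when the call began, along the tool's axes at that moment, turning the shorter way round; what a row does not reach only later rows make up. Full scale, the value 1, is 200 mm for a shift and 360 degrees for a turn. A row lasts 1/10 s, in which the tool goes at most 50 mm and 8.59 degrees, less where a joint would pass 70% of its speed; a pose out of reach is approached as far as the arm can. A call with a number of a shift or a turn outside -1 to 1 is refused whole. A call with a gripper value outside its range is refused whole. "hand" is the closure, from -1 (fully open) to 1 (shut), set as the call begins (left out, the last holds). The fingers move at their own pace and stop on an object; "force" is the grip in N (left out, the last holds). Time passes only in rows, so rows that repeat a pose let the fingers close. It gives the time, the measured TCP pose, the force, the opening and the grip force at its end, in the units of the state.
- ctrl.get_obs(): the state, without advancing time (a new reading comes with each control period).
- camera(name): name is "side" or "top"; returns (picture, depth): 384x512x3 uint8, blue, green, red; 384x512 float32, m along the optical axis (not along the pixel's ray), 0 where there is no reading.
- camera_info(name): a dict with "camera_matrix" (3x3 intrinsics, pixels), "origin" and "attitude" of the camera in the world. Camera axes: x right, y down, z forward; pixel columns grow to the right and rows downward; lengths in m; the calibration is good to about 2 mm. A picture is of the moment at which its call begins. camera_info takes no time and is no camera call.
- ctrl.hand_in(): hands the job in; it is judged then, once.
Trained networks look in the newest picture that a camera, given by its name, has taken for a name from the list of things; names that differ only in an ending like _2 or _b are one class to them, and where a whole thing is asked for, a point or a joint stands for the part that bears it (a point fixed in the world has none). Each returns a list of dicts, best first, with "conf" (0 to 1); they miss things now and then, are a little off and sometimes report something else, mostly with a low value. They report only what shows in the picture. A call takes as long as a camera call. They do not tell look-alikes from the thing itself.
- finder.boxes_of(camera, query): "location" ([column, row] in pixels, amid what is visible of it).
- finder.cut_out(camera, query): "mask" (384x512 bool, what is visible of it) and "location" ([column, row] in pixels, amid what is visible of it).
- finder.pinpoint(camera, query): "location" ([column, row] in pixels: a listed point, or the origin of a listed thing).
The state is a dict: "time_s": time; "qpos": joint angles; "joint_vel": joint speeds; "tau": joint torques, N m; "ee_pos": TCP position; "eef_rot": TCP orientation; "force": force on the tool from outside, world axes, zero at the start; "moment": the same for the moment, N m; "grip_width": finger opening in m; "grip_force": force on a finger pad.
Only numpy, scipy, OpenCV 4.12 (cv2) and the standard library are available. Lean on these libraries where they do the work, as an engineer would, in place of code of your own. Each camera call takes 0.05 s, during which the arm holds its last target. There are 200 camera calls.

## Working session

There is one attempt and no reset: what is moved stays moved. The work goes in short steps, Python scripts to look and compute and a tool call to move; the robot and the scene stay as the last step left them, time stands still between calls to the robot, and variables do not carry over. Pictures are saved under pics/ and viewed, at most 10 in all, crops included, and the job is handed in when it is done.

Besides the shell and the picture viewer there is one more tool, called by a JSON object that holds its "method" and its "body", one argument or row to a line. carry_out: Moves the arm, as the interface text tells. Its arguments: {"type":"object","properties":{"motion":{"type":"array","items":{"type":"array"}},"hand":{"type":"number"},"force":{"type":"number"}},"required":["motion"]}

```bash
ls; mkdir -p pics
python3 - <<'E'
from station import ctrl,camera,camera_info,finder
import cv2,numpy as np
ims=[]
for n in("side","top"):
    p,d=camera(n); cv2.imwrite(f"pics/{n}0.png",p); np.savez(f"pics/{n}0.npz",p=p,d=d)
    i=camera_info(n); print(n,i)
    for q in("coupling_nut","post","post_top","rig","pivot","lens","tab","slag_cup","tip_tin","c_clamp"):
        print(n,q,[(np.round(r["location"],1).tolist(),round(r["conf"],2)) for r in finder.pinpoint(n,q)][:6])
print(ctrl.get_obs())
E
```

```text
pics
side {'camera_matrix': array([[483.46665509,   0.        , 256.67035989],
       [  0.        , 483.46665509, 185.20434219],
       [  0.        ,   0.        ,   1.        ]]), 'origin': array([0.49478504, 1.22116808, 0.87394354]), 'attitude': array([-2.1904362 , -0.00883585, -3.08761358])}
side coupling_nut [([307.9, 250.0], 0.72), ([328.5, 278.2], 0.65), ([270.6, 343.1], 0.55), ([265.1, 199.4], 0.46), ([294.8, 267.1], 0.45)]
side post []
side post_top [([246.8, 203.4], 0.85), ([304.3, 159.3], 0.18)]
side rig [([265.4, 198.5], 0.72)]
side pivot [([269.1, 165.4], 0.57)]
side lens [([209.4, 162.2], 0.96)]
side tab [([267.7, 145.3], 0.72), ([269.2, 167.5], 0.5)]
side slag_cup [([251.2, 150.8], 0.68)]
side tip_tin [([304.6, 160.3], 0.69)]
side c_clamp [([246.1, 291.4], 0.95)]
top {'camera_matrix': array([[358.73858854,   0.        , 260.50540583],
       [  0.        , 358.73858854, 194.53691171],
       [  0.        ,   0.        ,   1.        ]]), 'origin': array([0.40633026, 0.1809003 , 1.36866146]), 'attitude': array([-3.05602442e+00,  4.13963139e-04, -1.59877156e+00])}
top co
[... 437 characters left out ...]
89.8], 0.68)]
{'time_s': 1.1, 'qpos': array([-1.41559572e+00,  2.99876998e-01,  1.52098292e+00, -1.61204828e-05,
        1.32070649e+00, -6.66248345e-02]), 'joint_vel': array([ 9.74300712e-04, -2.11614877e-03, -9.61151470e-04,  6.35453967e-04,
        1.24418690e-05, -6.71499398e-05]), 'tau': array([-1.16673495e-03, -5.31669188e+01, -3.52921057e+01,  7.07958941e-02,
        2.12710386e-02, -3.30323041e-05]), 'ee_pos': array([ 0.1209849 , -0.53652394,  0.20546544]), 'eef_rot': array([3.14156750e+00, 1.73320703e-05, 2.21829428e-01]), 'force': array([0.74688393, 0.27761665, 0.30690885]), 'moment': array([0.00293553, 0.0007143 , 0.03582328]), 'grip_force': 0.0, 'grip_width': 0.09392676176255331}
```

View both.

Run:
```python
import cv2
a=cv2.imread("pics/top0.png")[120:300,120:390]; cv2.imwrite("pics/topc.png",cv2.resize(a,None,fx=2.9,fy=2.9,interpolation=cv2.INTER_CUBIC))
```

```text
(no output)
```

View pics/side0.png

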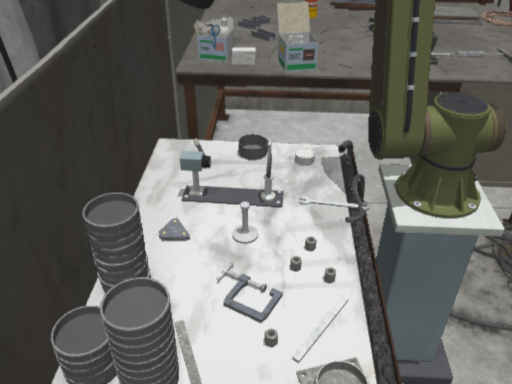

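View pics/topc.png

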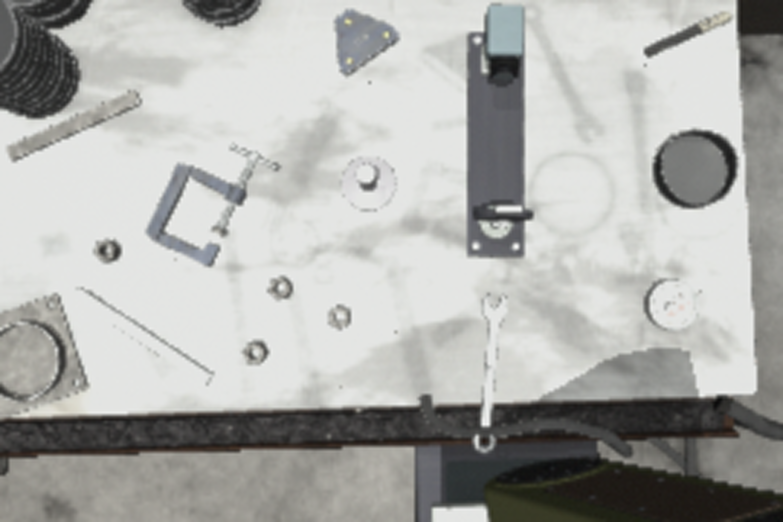

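```bash
cat > h.py <<'E'
from station import ctrl,camera,camera_info,finder
import cv2,numpy as np
from scipy.spatial.transform import Rotation as Ro
def cam(n):
    i=camera_info(n); return i["camera_matrix"],np.array(i["origin"]),Ro.from_euler("xyz",i["attitude"]).as_matrix()
def atz(n,uv,z):
    K,o,R=cam(n); r=R@np.linalg.solve(K,[uv[0],uv[1],1]); return o+r*(z-o[2])/r[2]
def world(n,d):
    K,o,R=cam(n); v,u=np.indices(d.shape)
    c=np.stack([(u-K[0,2])/K[0,0]*d,(v-K[1,2])/K[1,1]*d,d],-1); return c@R.T+o
def proj(n,X):
    K,o,R=cam(n); c=(np.atleast_2d(X)-o)@R@K.T; return c[:,:2]/c[:,2:]
E
python3 - <<'E'
from h import *
W={n:world(n,np.load(f"pics/{n}0.npz")["d"]) for n in("side","top")}
pts={"nut":((307.9,250),(237.2,229),0),"post_top":((246.8,203.4),(246.3,181.5),.105),"rig":((265.4,198.5),(285.6,194.3),0),"pivot":((269.1,165.4),(292.6,190.4),.12),"lens":((209.4,162.2),(294.2,146.2),.12),"tab":((267.7,145.3),(294.3,189.2),.178)}
for k,(s,t,z) in pts.items(): print(k,np.round(atz("side",s,z),4),np.round(atz("top",t,z),4))
for n in W:
    w=W[n]
    def sel(c,r,z0,z1):
        m=(np.hypot(w[...,0]-c[0],w[...,1]-c[1])<r)&(w[...,2]>z0)&(w[...,2]<z1); return w[m]
    tb=w[(w[...,0]>.2)&(w[...,0]<.5)&(w[...,1]>-.1)&(w[...,1]<.4)]; tb=tb[abs(tb[:,2])<.01]
    print(n,"table z",np.median(tb[:,2]))
    nc=atz(n,pts["nut"][0 if n=="side" else 1],.015)
    for nm,c,r,a,b in(("nut",nc,.03,.02,.045),("nuttop",nc,.03,.026,.034),("post",atz(n,pts["post_top"][n=="top"],.105),.03,.098,.112),("tab",atz(n,pts["tab"][n=="top"],.178),.04,.16,.205),("mirror",atz(n,pts["pivot"][n=="top"],.12),.05,.08,.154),("cam",atz(n,pts["lens"][n=="top"],.12),.1,.135,.15)):
        q=sel(c,r,a,b); print(n,nm,len(q),*(np.round([q.mean(0),q.min(0),q.max(0)],4).tolist() if len(q) else []))
E
```

```text
nut [ 0.4032  0.2808 -0.    ] [0.3949 0.2703 0.    ]
post_top [0.5674 0.2275 0.105 ] [0.5625 0.2275 0.105 ]
rig [ 0.5234  0.0642 -0.    ] [0.5219 0.0821 0.    ]
pivot [0.515 0.066 0.12 ] [0.5248 0.0658 0.12  ]
lens [0.6868 0.0608 0.12  ] [0.6815 0.0546 0.12  ]
tab [0.5208 0.0522 0.178 ] [0.5231 0.0654 0.178 ]
side table z -0.0005104305687443356
side nut 54 [0.3996, 0.2802, 0.0272] [0.3862, 0.2674, 0.0206] [0.4126, 0.2908, 0.0347]
side nuttop 35 [0.3996, 0.2795, 0.0291] [0.3866, 0.2675, 0.0262] [0.4126, 0.2908, 0.0333]
side post 59 [0.5739, 0.2339, 0.1031] [0.5633, 0.2185, 0.0982] [0.5849, 0.2456, 0.1069]
side tab 50 [0.5164, 0.076, 0.1842] [0.512, 0.0539, 0.1603] [0.52, 0.0835, 0.1987]
side mirror 128 [0.5166, 0.0838, 0.1185] [0.5056, 0.0318, 0.0802] [0.5292, 0.1047, 0.154]
side cam 228 [0.7338, 0.0624, 0.1403] [0.6876, 0.0349, 0.1351] [0.7696, 0.0842, 0.1455]
top table z -0.0008219852584484544
top nut 32 [0.3951, 0.2719, 0.0288] [0.3839, 0.2583, 0.0202] [0.4064, 0.2843, 0.0331]
top nuttop 26 [0.3946, 0.2719, 0.03] [0.3839, 0.2615, 0.0271] [0.4063, 0.2843, 0.0331]
top post 33 [0.5696, 0.2299, 0.1041] [0.5604, 0.221, 0.0987] [0.5794, 0.2392, 0.109]
top tab 29 [0.5122, 0.066, 0.1933] [0.5086, 0.0515, 0.172] [0.5159, 0.0798, 0.2005]
top mirror 69 [0.5099, 0.0675, 0.1259] [0.501, 0.0304, 0.0802] [0.5187, 0.0999, 0.1533]
top cam 241 [0.7307, 0.0557, 0.1401] [0.6891, 0.0331, 0.135] [0.764, 0.0771, 0.1473]
```

Run:
```python
from h import *
S=np.load("pics/side0.npz");T=np.load("pics/top0.npz")
a=S["p"][233:257,298:322];b=T["p"][217:241,225:249]
cv2.imwrite("pics/nut.png",np.hstack([cv2.resize(x,(396,396),interpolation=cv2.INTER_CUBIC) for x in(a,b)]))
for n,D in(("side",S),("top",T)):
    w=world(n,D["d"]); g=D["p"].max(-1)
    m=(w[...,2]<.02)&(w[...,2]>0.0)&(g<130)&(w[...,0]>.4)&(w[...,0]<.85)&(abs(w[...,1]-.06)<.08)
    k,l,st,_=cv2.connectedComponentsWithStats(m.astype(np.uint8)); j=1+st[1:,4].argmax(); M=l==j
    q=w[M][:,:2]; r=cv2.minAreaRect((q*1000).astype(np.float32)); print(n,"plate",M.sum(),r)
    # box camera yaw + centre
    m=(w[...,2]>.125)&(w[...,2]<.16)&(abs(w[...,0]-.735)<.06)&(abs(w[...,1]-.058)<.05)
    print(n,"box",m.sum(),cv2.minAreaRect((w[m][:,:2]*1000).astype(np.float32)))
    m=(w[...,2]>.16)&(w[...,2]<.205)&(abs(w[...,0]-.514)<.03)&(abs(w[...,1]-.066)<.04)
    q=w[m]; print(n,"tab",m.sum(),cv2.minAreaRect((q[:,:2]*1000).astype(np.float32)))
    for c,ph in(((.397,.275),"nut"),((.5715,.231),"post")):
        z=(.024,.036) if ph=="nut" else (.1,.11)
        m=(w[...,2]>z[0])&(w[...,2]<z[1])&(np.hypot(w[...,0]-c[0],w[...,1]-c[1])<.03); q=w[m]
        print(n,ph,cv2.minEnclosingCircle((q[:,:2]*1000).astype(np.float32)))
```

```text
side plate 1282 ((623.9773559570312, 62.27984619140625), (83.78173828125, 302.1115417480469), 88.29573822021484)
side box 340 ((727.216552734375, 60.89332580566406), (48.938026428222656, 84.4056167602539), 87.4132308959961)
side tab 50 ((516.464599609375, 68.5679702758789), (29.55586814880371, 7.626134872436523), 86.99362182617188)
side nut ((398.0485534667969, 276.0111999511719), 14.800573348999023)
side post ((574.4632568359375, 232.34413146972656), 13.882149696350098)
top plate 1113 ((617.6544799804688, 60.307464599609375), (74.0025634765625, 297.7661437988281), 88.0287857055664)
top box 286 ((723.6998291015625, 55.396026611328125), (42.76541519165039, 82.62760925292969), 87.87071990966797)
top tab 29 ((512.2726440429688, 65.67341613769531), (28.288124084472656, 6.50688362121582), 88.09523010253906)
top nut ((394.2322692871094, 272.0218200683594), 13.721672058105469)
top post ((569.9757690429688, 230.19699096679688), 10.416133880615234)
```

View pics/nut.png

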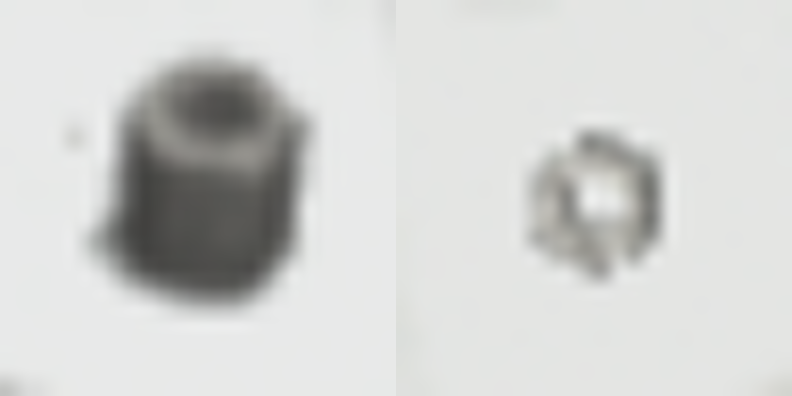

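{"method": "carry_out", "body": {
  "motion": [
    [[0.97,-0.58,-0.22],-0.1175],
    [[0.97,-0.58,-0.22],-0.1175],
    [[0.97,-0.58,-0.22],-0.1175],
    [[0.97,-0.58,-0.22],-0.1175],
    [[0.97,-0.58,-0.22],-0.1175],
    [[0.97,-0.58,-0.22],-0.1175],
    [[0.97,-0.58,-0.22],-0.1175]
  ],
  "hand": -1
}}

```text
time_s: 1.8
ee_pos: [0.2849, -0.3806, 0.2495]
eef_rot: [3.141, 0.0, 0.96]
force: [-0.3, -0.5, 0.1]
grip_width: 0.094
grip_force: 0.0
```

```bash
cat >> h.py <<'E'
def plan(targets):
    """targets: (x,y,z,yaw_deg); prints fractions for successive calls"""
    o=ctrl.get_obs(); p=np.array(o["ee_pos"]); e=np.array(o["eef_rot"]); yaw=np.degrees(e[2])
    print("t",round(o["time_s"],2),"at",p.round(4),np.degrees(e).round(2),"q",np.round(o["qpos"],2),"F",np.round(o["force"],1),"w",round(o["grip_width"],4),round(o["grip_force"],1))
    R=Ro.from_euler("xyz",e).as_matrix()
    for t in targets:
        d=R.T@(np.array(t[:3])-p)/.2; dy=(t[3]-yaw+180)%360-180
        print(t,"->",d.round(4).tolist(),"turn",round(-dy/360,4),"rows",max(np.linalg.norm(d)*4,abs(dy)/8.59).round(1))
        p=np.array(t[:3]); yaw=t[3]; R=Ro.from_euler("xyz",[np.pi,0,np.radians(yaw)]).as_matrix()
E
python3 -c "
from h import *
plan([(.40,-.20,.25,55),(.42,-.01,.25,55),(.42,.16,.25,55),(.396,.274,.12,55),(.396,.274,.004,55)])"
```

```text
t 1.8 at [ 0.2849 -0.3806  0.2495] [1.7999e+02 2.0000e-02 5.4990e+01] q [-1.01  0.1   1.66 -0.    1.38 -0.39] F [-0.3 -0.5  0.1] w 0.094 0.0
(0.4, -0.2, 0.25, 55) -> [1.0697, -0.0466, -0.0027] turn -0.0 rows 4.3
(0.42, -0.01, 0.25, 55) -> [0.8356, -0.463, -0.0] turn 0.0 rows 3.8
(0.42, 0.16, 0.25, 55) -> [0.6963, -0.4875, -0.0] turn 0.0 rows 3.4
(0.396, 0.274, 0.12, 55) -> [0.3981, -0.4252, 0.65] turn 0.0 rows 3.5
(0.396, 0.274, 0.004, 55) -> [-0.0, -0.0, 0.58] turn 0.0 rows 2.3
```

{"method": "carry_out", "body": {
  "motion": [
    [[1,-0.05,0],0],
    [[1,-0.05,0],0],
    [[1,-0.05,0],0],
    [[1,-0.05,0],0]
  ]
}}

```text
time_s: 2.2
ee_pos: [0.3912, -0.2107, 0.2492]
eef_rot: [-3.141, 0.0, 0.956]
force: [0.3, -0.6, -0.4]
grip_width: 0.0945
grip_force: 0.0
```

{"method": "carry_out", "body": {
  "motion": [
    [[0.9,-0.46,0],0],
    [[0.9,-0.46,0],0],
    [[0.9,-0.46,0],0],
    [[0.9,-0.46,0],0],
    [[0.9,-0.46,0],0]
  ]
}}

```text
time_s: 2.7
ee_pos: [0.4191, -0.0078, 0.2492]
eef_rot: [-3.141, -0.0, 0.962]
force: [0.5, -0.7, 0.2]
grip_width: 0.0937
grip_force: 0.0
```

{"method": "carry_out", "body": {
  "motion": [
    [[0.7,-0.49,0],0],
    [[0.7,-0.49,0],0],
    [[0.7,-0.49,0],0],
    [[0.7,-0.49,0],0],
    [[0.7,-0.49,0],0]
  ]
}}

```text
time_s: 3.2
ee_pos: [0.4192, 0.1605, 0.2489]
eef_rot: [-3.141, 0.001, 0.96]
force: [0.3, -0.2, 0.1]
grip_width: 0.0937
grip_force: 0.0
```

```bash
python3 -c "
from h import *
plan([(.396,.274,.10,55),(.396,.274,.004,55)])"
```

```text
t 3.2 at [0.4192 0.1605 0.2489] [-1.7996e+02  4.0000e-02  5.5010e+01] q [0.28 0.04 1.72 0.   1.38 0.89] F [ 0.3 -0.2  0.1] w 0.0937 0.0
(0.396, 0.274, 0.1, 55) -> [0.3988, -0.4199, 0.7444] turn 0.0 rows 3.8
(0.396, 0.274, 0.004, 55) -> [-0.0, -0.0, 0.48] turn 0.0 rows 1.9
```

{"method": "carry_out", "body": {
  "motion": [
    [[0.4,-0.42,0.3],0],
    [[0.4,-0.42,0.6],0],
    [[0.4,-0.42,0.8],0],
    [[0.4,-0.42,0.8],0],
    [[0.4,-0.42,0.8],0]
  ]
}}

```text
time_s: 3.7
ee_pos: [0.3942, 0.2717, 0.0848]
eef_rot: [-3.138, 0.008, 0.959]
force: [0.0, 0.1, 1.5]
grip_width: 0.0936
grip_force: 0.0
```

{"method": "carry_out", "body": {
  "motion": [
    [[0,0,0.15],0],
    [[0,0,0.3],0],
    [[0,0,0.38],0],
    [[0,0,0.42],0],
    [[0,0,0.42],0]
  ]
}}

```text
time_s: 4.2
ee_pos: [0.397, 0.2725, 0.006]
eef_rot: [3.141, 0.0, 0.958]
force: [-0.3, 0.4, 1.4]
grip_width: 0.0938
grip_force: 0.0
```

```bash
python3 -c "
from h import *
plan([(.396,.274,.004,55)])
p,d=camera('side'); c=p[205:275,265:355]; cv2.imwrite('pics/g1.png',cv2.resize(c,None,fx=6,fy=6,interpolation=cv2.INTER_CUBIC))"
```

```text
t 4.2 at [0.397  0.2725 0.006 ] [179.99   0.    54.9 ] q [ 0.53  0.43  1.88 -0.    0.84  1.14] F [-0.3  0.4  1.4] w 0.0938 0.0
(0.396, 0.274, 0.004, 55) -> [0.0034, -0.0082, 0.01] turn -0.0003 rows 0.1
```

View pics/g1.png

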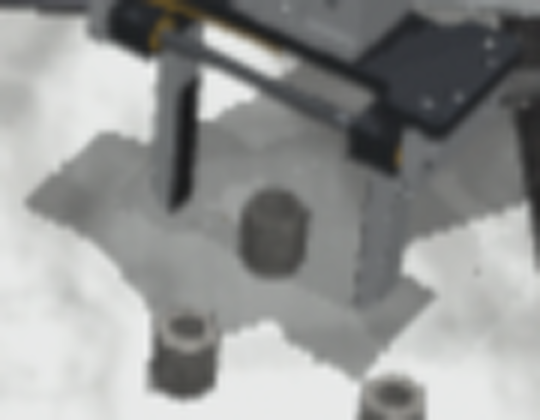

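{"method": "carry_out", "body": {
  "motion": [
    [[0,0,0.01],0],
    [[0,0,0.01],0],
    [[0,0,0.01],0],
    [[0,0,0.01],0],
    [[0,0,0.01],0],
    [[0,0,0.01],0],
    [[0,0,0.01],0],
    [[0,0,0.01],0],
    [[0,0,0.01],0],
    [[0,0,0.01],0]
  ],
  "hand": 1,
  "force": 15
}}

```text
time_s: 5.25
ee_pos: [0.396, 0.2735, 0.0034]
eef_rot: [3.142, -0.0, 0.96]
force: [0.7, -0.1, -0.0]
grip_width: 0.0257
grip_force: 15.0
```

{"method": "carry_out", "body": {
  "motion": [
    [[0,0,-0.2],0],
    [[0,0,-0.4],0],
    [[0,0,-0.6],0],
    [[0,0,-0.8],0],
    [[0,0,-0.8],0],
    [[0,0,-0.8],0]
  ]
}}

```text
time_s: 5.85
ee_pos: [0.396, 0.2735, 0.1635]
eef_rot: [3.141, -0.001, 0.96]
force: [0.6, 0.5, -2.4]
grip_width: 0.0259
grip_force: 15.0
```

Run:
```python
from h import *
plan([(.5722,.2313,.15,55)])
for n in("side","top"):
    p,d=camera(n); w=world(n,d); np.savez(f"pics/{n}1.npz",p=p,d=d)
    o=ctrl.get_obs(); t=o["ee_pos"]; a=o["eef_rot"][2]; ty=np.array([np.sin(a),-np.cos(a)]); tx=np.array([np.cos(a),np.sin(a)])
    r=w-t; m=(np.hypot(r[...,0],r[...,1])<.075)&(r[...,2]<.04)&(r[...,2]>-.01)
    q=r[m]; u=q[:,:2]@ty; v=q[:,:2]@tx
    print(n,m.sum(),"y range",u.min(),u.max(),"x range",v.min(),v.max())
    print(n,[(np.round(k["location"],1).tolist(),round(k["conf"],2)) for k in finder.pinpoint(n,"coupling_nut")],"exp",proj(n,t-[0,0,.0034]))
    print(n,[(np.round(k["location"],1).tolist(),k["mask"].sum(),np.round(np.median(w[k["mask"]],0),4)) for k in finder.cut_out(n,"coupling_nut")])
p=np.load("pics/side1.npz")["p"]; u,v=proj("side",o["ee_pos"])[0].astype(int); c=p[v-45:v+35,u-50:u+50]
cv2.circle(c,(50,45),0,(0,0,255),-1)
cv2.imwrite("pics/g2.png",cv2.resize(c,None,fx=6,fy=6,interpolation=cv2.INTER_CUBIC))
```

```text
t 5.85 at [0.396  0.2735 0.1635] [ 1.7998e+02 -5.0000e-02  5.5010e+01] q [0.53 0.19 1.76 0.   1.19 1.14] F [ 0.6  0.5 -2.4] w 0.0259 15.0
(0.5722, 0.2313, 0.15, 55) -> [0.3322, 0.8428, 0.0683] turn 0.0 rows 3.6
side 293 y range -0.02537300525264132 0.026558245872343407 x range -0.010431107314637518 0.01909524630685602
side [([294.9, 268.1], 0.65), ([269.6, 343.4], 0.59), ([315.5, 200.4], 0.58), ([304.4, 160.6], 0.54), ([330.8, 278.9], 0.5)] exp [[315.51501414 200.09037984]]
side [([330.9, 276.8], np.int64(169), array([0.357 , 0.3903, 0.0205])), ([314.3, 195.2], np.int64(135), array([0.4003, 0.285 , 0.1819])), ([219.6, 188.1], np.int64(2268), array([0.657 , 0.0739, 0.0103])), ([293.9, 262.0], np.int64(145), array([0.4387, 0.357 , 0.0216]))]Traceback (most recent call last):
  File "<stdin>", line 8, in <module>
    return umr_minimum(a, axis, None, out, keepdims, initial, where)
ValueError: zero-size array to reduction operation minimum which has no identity
```

{"method": "carry_out", "body": {
  "motion": [
    [[0.1,0.21,0],0],
    [[0.2,0.42,0.05],0],
    [[0.27,0.63,0.07],0],
    [[0.33,0.84,0.07],0],
    [[0.33,0.84,0.07],0],
    [[0.33,0.84,0.07],0]
  ]
}}

```text
time_s: 6.65
ee_pos: [0.5713, 0.2307, 0.1477]
eef_rot: [-3.14, 0.002, 0.959]
force: [0.3, -0.4, 0.3]
grip_width: 0.0261
grip_force: 15.0
```

Run:
```python
from h import *
plan([(.5722,.2313,.1095,55)])
n="side"; p,d=camera(n); t=ctrl.get_obs()["ee_pos"]
print([(np.round(k["location"],1).tolist(),round(k["conf"],2)) for k in finder.pinpoint(n,"coupling_nut")],"exp",proj(n,t-[0,0,.0034]))
print([(np.round(k["location"],1).tolist(),round(k["conf"],2)) for k in finder.pinpoint(n,"post_top")],proj(n,[.5722,.2313,.105]))
u,v=proj("side",t)[0].astype(int); c=p[v-50:v+40,u-60:u+60].copy()
cv2.imwrite("pics/g2.png",cv2.resize(c,None,fx=6,fy=6,interpolation=cv2.INTER_CUBIC))
```

```text
t 6.65 at [0.5713 0.2307 0.1477] [-1.799e+02  1.200e-01  5.494e+01] q [0.32 0.5  1.38 0.   1.26 0.94] F [ 0.3 -0.4  0.3] w 0.0261 15.0
(0.5722, 0.2313, 0.1095, 55) -> [0.0054, 0.0023, 0.1909] turn -0.0002 rows 0.8
[([244.6, 188.7], 0.69), ([296.5, 266.5], 0.65), ([303.4, 160.0], 0.6), ([270.1, 342.7], 0.56), ([330.1, 278.5], 0.54)] exp [[245.3230509  191.83353408]]
[([245.8, 202.8], 0.64)] [[244.84300509 204.22138128]]
```

View pics/g2.png

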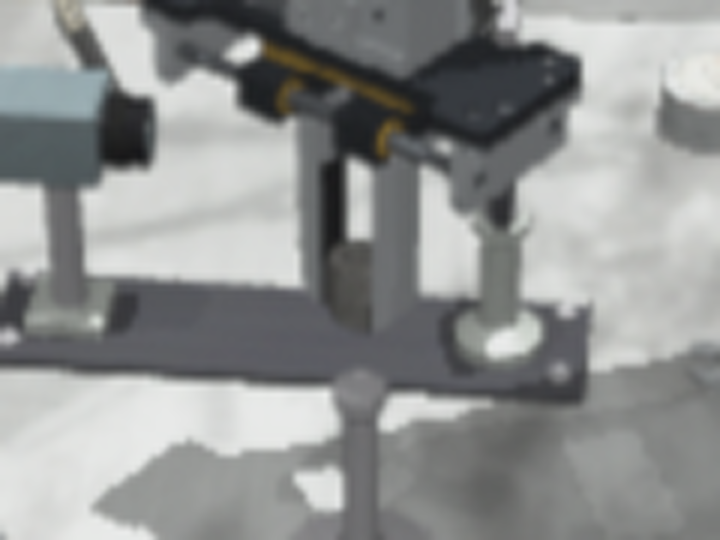

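{"method": "carry_out", "body": {
  "motion": [
    [[0,0,0],0],
    [[0.002,0,0.05],0],
    [[0.002,0,0.1],0],
    [[0.002,0,0.14],0],
    [[0.002,0,0.17],0],
    [[0.002,0,0.185],0],
    [[0.002,0,0.195],0],
    [[0.002,0,0.195],0],
    [[0.002,0,0.195],0]
  ]
}}

```text
time_s: 7.7
ee_pos: [0.5719, 0.2316, 0.1107]
eef_rot: [3.141, -0.0, 0.96]
force: [1.2, -0.8, -0.4]
grip_width: 0.0256
grip_force: 15.0
```

{"method": "carry_out", "body": {
  "motion": [
    [[0,0,0.004],0],
    [[0,0,0.006],0],
    [[0,0,0.008],0],
    [[0,0,0.008],0]
  ]
}}

```text
time_s: 8.1
ee_pos: [0.5717, 0.2316, 0.1088]
eef_rot: [3.142, -0.0, 0.96]
force: [1.0, 0.5, -1.2]
grip_width: 0.0257
grip_force: 15.0
```

{"method": "carry_out", "body": {
  "motion": [
    [[0,0,0.003],0],
    [[0,0,0.003],0],
    [[0,0,0.003],0]
  ]
}}

```text
time_s: 8.4
ee_pos: [0.5718, 0.2316, 0.1085]
eef_rot: [3.141, -0.0, 0.96]
force: [-1.8, -0.1, 2.5]
grip_width: 0.0258
grip_force: 15.0
```

{"method": "carry_out", "body": {
  "motion": [
    [[0,0,0.003],0],
    [[0,0,0.003],0],
    [[0,0,0.003],0]
  ]
}}

```text
time_s: 8.7
ee_pos: [0.5718, 0.2316, 0.1084]
eef_rot: [3.141, -0.001, 0.96]
force: [-3.7, -1.4, 7.5]
grip_width: 0.0258
grip_force: 15.0
```

{"method": "carry_out", "body": {
  "motion": [
    [[0,0,-0.003],0],
    [[0,0,-0.003],0],
    [[0,0,-0.003],0]
  ]
}}

```text
time_s: 9.0
ee_pos: [0.5718, 0.2316, 0.1085]
eef_rot: [3.141, -0.0, 0.96]
force: [-1.1, -0.3, 3.5]
grip_width: 0.0256
grip_force: 15.0
```

{"method": "carry_out", "body": {
  "motion": [
    [[0,0,0],0],
    [[0,0,0],0],
    [[0,0,0],0],
    [[0,0,0],0],
    [[0,0,0],0],
    [[0,0,0],0]
  ],
  "hand": -0.2
}}

```text
time_s: 9.6
ee_pos: [0.5717, 0.2316, 0.1082]
eef_rot: [-3.142, 0.0, 0.96]
force: [-0.4, 0.2, 0.2]
grip_width: 0.0562
grip_force: 0.0
```

{"method": "carry_out", "body": {
  "motion": [
    [[0,0,-0.1],0],
    [[0,0,-0.2],0],
    [[0,0,-0.4],0],
    [[0,0,-0.6],0],
    [[0,0,-0.75],0],
    [[0,0,-0.75],0],
    [[0,0,-0.75],0]
  ]
}}

```text
time_s: 10.3
ee_pos: [0.5717, 0.2315, 0.2581]
eef_rot: [3.141, -0.0, 0.96]
force: [0.8, -0.1, -0.4]
grip_width: 0.0563
grip_force: 0.0
```

Run:
```python
from h import *
plan([(.5144,.0671,.25,88),(.5144,.0671,.164,88)])
n="side"; p,d=camera(n); w=world(n,d)
t=[.5718,.2316,.105]
print([(np.round(k["location"],1).tolist(),round(k["conf"],2)) for k in finder.pinpoint(n,"coupling_nut")],"exp",proj(n,t))
m=(w[...,2]>.128)&(w[...,2]<.142)&(np.hypot(w[...,0]-.572,w[...,1]-.2316)<.03)
print(m.sum(),cv2.minEnclosingCircle((w[m][:,:2]*1000).astype(np.float32)))
c=p[130:250,170:320].copy()
cv2.imwrite("pics/g3.png",cv2.resize(c,None,fx=5,fy=5,interpolation=cv2.INTER_CUBIC))
```

```text
t 10.3 at [0.5717 0.2315 0.2581] [ 1.7999e+02 -2.0000e-02  5.5010e+01] q [ 0.33  0.42  1.24 -0.    1.48  0.94] F [ 0.8 -0.1 -0.4] w 0.0563 0.0
(0.5144, 0.0671, 0.25, 88) -> [-0.8378, 0.2369, 0.0404] turn -0.0916 rows 3.8
(0.5144, 0.0671, 0.164, 88) -> [0.0, -0.0, 0.43] turn 0.0 rows 1.7
[([270.1, 343.1], 0.74), ([294.8, 266.0], 0.65), ([333.9, 279.2], 0.56), ([244.5, 203.3], 0.54)] exp [[244.98827701 204.29826913]]
68 ((572.687744140625, 233.65469360351562), 15.558372497558594)
```

View pics/g3.png

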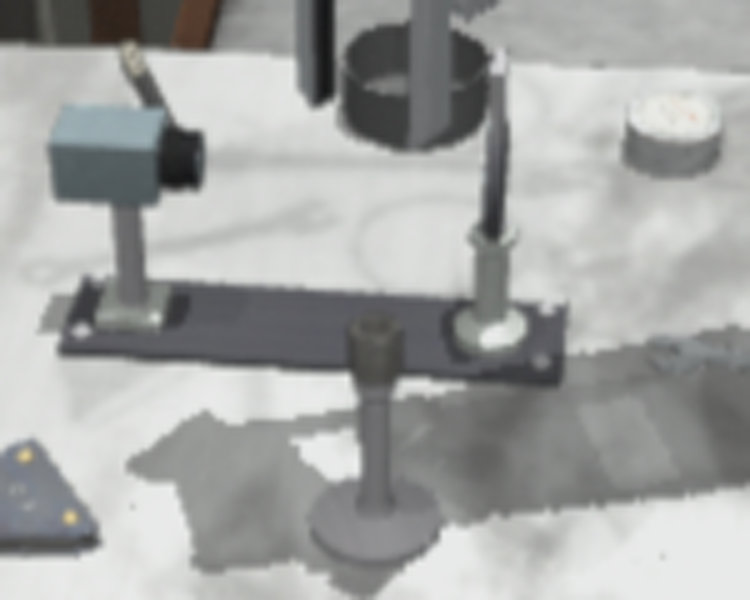

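{"method": "carry_out", "body": {
  "motion": [
    [[-0.2,0.06,0.04],-0.02],
    [[-0.4,0.12,0.04],-0.04],
    [[-0.6,0.18,0.04],-0.06],
    [[-0.8,0.237,0.04],-0.08],
    [[-0.838,0.237,0.04],-0.092],
    [[-0.838,0.237,0.04],-0.092],
    [[-0.838,0.237,0.04],-0.092]
  ]
}}

```text
time_s: 11.1
ee_pos: [0.5144, 0.0674, 0.2496]
eef_rot: [-3.141, -0.0, 1.536]
force: [0.1, 0.5, 0.0]
grip_width: 0.0565
grip_force: 0.0
```

Run:
```python
from h import *
plan([(.5145,.0666,.164,88.1)])
```

```text
t 11.1 at [0.5144 0.0674 0.2496] [-179.94   -0.     87.99] q [0.06 0.2  1.54 0.   1.4  0.09] F [0.1 0.5 0. ] w 0.0565 0.0
(0.5145, 0.0666, 0.164, 88.1) -> [-0.004, 0.0009, 0.4279] turn -0.0003 rows 1.7
```

{"method": "carry_out", "body": {
  "motion": [
    [[-0.003,0,0.1],0],
    [[-0.003,0,0.2],0],
    [[-0.003,0,0.3],0],
    [[-0.003,0,0.38],0],
    [[-0.003,0,0.42],0],
    [[-0.003,0,0.425],0],
    [[-0.003,0,0.425],0]
  ]
}}

```text
time_s: 11.8
ee_pos: [0.5147, 0.0668, 0.1656]
eef_rot: [3.141, -0.0, 1.538]
force: [-0.1, -0.0, 0.2]
grip_width: 0.0562
grip_force: 0.0
```

Run:
```python
from h import *
plan([])
n="side"; p,d=camera(n)
c=p[120:210,220:320].copy()
cv2.imwrite("pics/g4.png",cv2.resize(c,None,fx=6,fy=6,interpolation=cv2.INTER_CUBIC))
```

```text
t 11.8 at [0.5147 0.0668 0.1656] [179.99  -0.    88.12] q [ 0.06  0.27  1.66 -0.    1.22  0.09] F [-0.1 -0.   0.2] w 0.0562 0.0
```

View pics/g4.png

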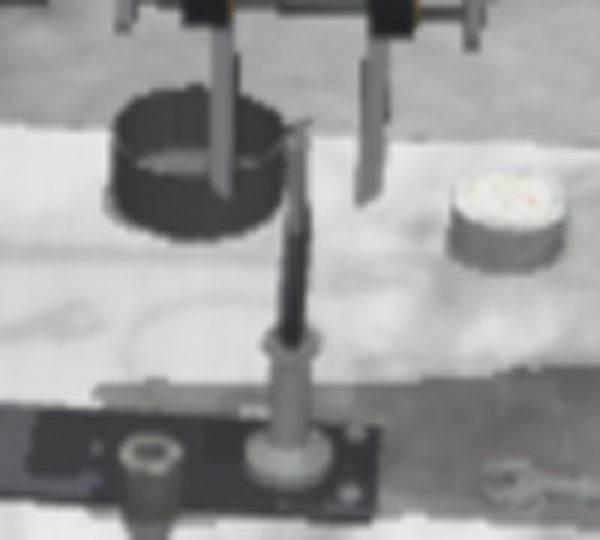

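{"method": "carry_out", "body": {
  "motion": [
    [[0,0,0.01],0],
    [[0,0,0.02],0],
    [[0,0,0.02],0],
    [[0,0,0.02],0],
    [[0,0,0.02],0],
    [[0,0,0.02],0],
    [[0,0,0.02],0],
    [[0,0,0.02],0]
  ],
  "hand": 1,
  "force": 6
}}

```text
time_s: 12.65
ee_pos: [0.5145, 0.0665, 0.1613]
eef_rot: [3.141, -0.0, 1.538]
force: [2.5, 0.5, 0.5]
grip_width: 0.0076
grip_force: 6.0
```

Run:
```python
from h import *
plan([]); print(ctrl.get_obs()["moment"])
```

```text
t 12.65 at [0.5145 0.0665 0.1613] [179.98  -0.    88.13] q [ 0.06  0.27  1.66 -0.    1.21  0.09] F [2.5 0.5 0.5] w 0.0076 6.0
[ 0.0156642  -0.31960119  0.02050676]
```

{"method": "carry_out", "body": {
  "motion": [
    [[0,0,0],0],
    [[0,0,0],0],
    [[0,0,0],-0.01],
    [[0,0,0],-0.02],
    [[0,0,0],-0.03],
    [[0,0,0],-0.04],
    [[0,0,0],-0.05]
  ],
  "hand": 1,
  "force": 25
}}

```text
time_s: 13.35
ee_pos: [0.5142, 0.0662, 0.1613]
eef_rot: [-3.141, 0.0, 1.855]
force: [-2.1, -3.8, 1.7]
grip_width: 0.008
grip_force: 25.0
```

{"method": "carry_out", "body": {
  "motion": [
    [[0,0,0],-0.01],
    [[0,0,0],-0.02],
    [[0,0,0],-0.03],
    [[0,0,0],-0.04],
    [[0,0,0],-0.051],
    [[0,0,0],-0.051],
    [[0,0,0],-0.051],
    [[0,0,0],-0.051]
  ]
}}

```text
time_s: 14.15
ee_pos: [0.514, 0.0658, 0.1613]
eef_rot: [-3.14, 0.0, 2.172]
force: [-2.6, -5.7, 2.7]
grip_width: 0.008
grip_force: 25.0
```

Run:
```python
from h import *
plan([]); print(ctrl.get_obs()["moment"])
for n in("side","top"):
    p,d=camera(n); w=world(n,d)
    cv2.imwrite(f"pics/f_{n}.png",cv2.resize(p[110:230,190:350],None,fx=5,fy=5,interpolation=cv2.INTER_CUBIC))
    m=(w[...,2]>.088)&(w[...,2]<.15)&(np.hypot(w[...,0]-.5145,w[...,1]-.0666)<.045); q=w[m][:,:2]
    print(n,m.sum(),cv2.minAreaRect((q*1000).astype(np.float32)) if len(q)>5 else "")
    m=(w[...,2]>.125)&(w[...,2]<.145)&(np.hypot(w[...,0]-.572,w[...,1]-.2316)<.03); q=w[m][:,:2]
    print(n,"nut",m.sum(),cv2.minEnclosingCircle((q*1000).astype(np.float32)) if len(q)>5 else "")
```

```text
t 14.15 at [0.514  0.0658 0.1613] [-1.7991e+02  2.0000e-02  1.2447e+02] q [ 0.06  0.27  1.66 -0.    1.21 -0.54] F [-2.6 -5.7  2.7] w 0.008 25.0
[-1.00909431  0.32230714 -0.07247092]
side 264 ((517.93505859375, 69.2411880493164), (16.739667892456055, 73.19950103759766), 42.96066665649414)
side nut 84 ((574.2674560546875, 233.9877471923828), 16.084753036499023)
top 0 
top nut 33 ((569.8314208984375, 230.7421417236328), 13.733630180358887)
```

View pics/f_side.png

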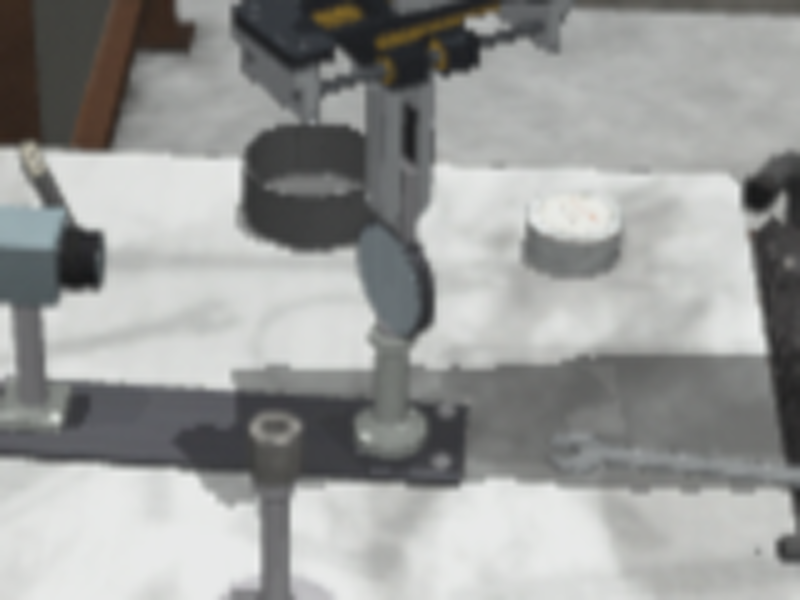

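Run:
```python
from h import *
from scipy.optimize import least_squares
n="side"
for _ in range(2):
    p,d=camera(n); w=world(n,d)
    m=(w[...,2]>.09)&(w[...,2]<.15)&(np.hypot(w[...,0]-.516,w[...,1]-.068)<.042); q=w[m][:,:2]; g=p[m]
    k=g[:,0].astype(int)>95   # glass lighter than rim (blue channel)
    for s in(q,q[k]):
        f=lambda x:(s-[.5145,.0666])@[np.cos(x[0]),np.sin(x[0])]-x[1]
        r=least_squares(f,[.6,.005],loss="soft_l1",f_scale=.001); print(len(s),np.degrees(r.x[0]),r.x[1])
```

```text
261 36.155182203494945 0.006132045711627505
199 34.231623573512536 0.006572403728865537
253 36.128898037317946 0.006163134341847783
194 34.30197987437768 0.006581792859671349
```

```bash
python3 -c "
from h import *
plan([]); print(ctrl.hand_in())"
```

```text
t 14.35 at [0.514  0.0657 0.1613] [-1.7991e+02  2.0000e-02  1.2446e+02] q [ 0.06  0.27  1.66 -0.    1.21 -0.54] F [-4.5 -6.2  2.9] w 0.0078 25.0
the job is handed in; nothing more can be done
None
```

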